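# Close the photometer's light cover without a bump and take the reading

### The job

Close the photometer and take the reading, gently and without gripping or lifting anything. Press the cover's hold-open catch down with a fingertip while the hand is under the open cover, so that the falling cover lands on the outside of the fingers; then slowly lower it on the finger, never letting it drop, until it is fully shut. With the cover shut, press the read key all the way down and let go; leave the cuvette in its well and everything else as it stands.

Things in the scene. Friction and masses are not known exactly. Their poses are not given: they have to be found in the camera images.
- photometer: Cuvette photometer, fixed: white and grey case, x -52 to +88, y -115 to +115, flat top at z = 75 mm; origin on the underside, front facing its -x (the instrument stands with its front towards the robot's left). The cell compartment under the hinged cover is the left (+y) half, middle line y = +45; the console with a dark display and one key is the right half.
- cover (a joint): Hinge of the light cover, rad: 0 = fully shut, about 1.22 = held open by its catch (as at the start), 1.55 = stop. Let go, it falls shut towards the front: the stiff hinge lets it reach about 2 rad/s, banging shut within about a second. It weighs about 0.22 kg; carrying it at the lip takes about 1 N.
- cover_hinge (a point): Point of the case on the cover's rear hinge axis, mid-width: case frame (50, 45, 79), axes as the case's (-x is to the front, hinge along y). The cover is a grey hood 104 mm wide (y), open below, walls 3 mm: shut, it spans case x -50 to +45 and z 76 to 98.
- cover_lip (a point): Middle of the underside of the cover's front grip lip, 114 mm from the hinge axis; moves with the cover. The lip is a plate 80 mm wide (y), 4 mm thick, 98 to 127 mm from the hinge axis. Shut, it overhangs the case front by 25 mm, underside at z = 76, nothing below it: a finger under it can carry the cover right down and go on down out of contact.
- release_pad (a point): Middle of the top face of the hold-open catch's dark ribbed thumb pad, 20 (x) x 24 (y) mm, on the middle line of the cell compartment near its front edge: case frame (-35, 45, 87), 12 mm above the case top, 85 mm in front of the hinge axis. Moves with the catch.
- catch (a joint): Hold-open catch, rad: 0 = at rest, 0.15 = stop. Pushing the pad straight down turns it, 65 mm from its pivot: the cover is let go at about 0.07 (4.5 mm down), the stop is 10 mm down. The spring takes 1.5 N at rest, 4 N at the bottom; it springs back by itself.
- read_key (a joint): Travel of the read key, m: 0 = up, 0.005 = fully down; sprung, 1.5 N to start and 4 N at the bottom; it comes back by itself.
- read_key_top (a point): Middle of the top face of the read key, a white oblong key 24 (x) x 36 (y) mm, the only key, on the front of the console: case frame (-18, -62, 85), 10 mm above the case top; moves with the key.
- sample_cuvette: Clear square cuvette 12 x 12 x 45 mm standing loose in the cell well of the compartment, at case frame (6, 45), 41 mm behind the pad; origin at the centre of its underside, 42 mm above the bench; its top stands 12 mm above the case top. Stays in the well.
- spare_cuvette: Bystander: clear square cuvette 12 x 12 x 45 mm standing on the bench in front of the photometer's console; origin at the centre of its underside.
- stock_bottle: Bystander: glass bottle with blue screw cap, 56 mm in diameter, 101 mm tall, standing behind the photometer; origin at the centre of its underside.
- cup: Bystander: small clear flanged cup 29 mm in diameter, 49 mm tall, standing behind the photometer; origin at the centre of its underside.
- slips: Bystander: small carton 40 x 64 x 28 mm lying behind the photometer; origin at the centre of its underside.
- cell_well (a point): Middle of the floor of the cell well: case frame (6, 45, 42). The well is 14 x 14 mm and 33 mm deep.

How it is judged:
On the way, in this order (a step that is already met when the one before it is completed fails the run):
1. the catch has let the cover go (value of joint cover below 1.16 rad), for 0.02 s.
2. the falling cover is caught and held or lowered slowly part-way (value of joint cover between 0.1 and 0.8 rad and velocity of joint cover above -0.8 rad/s), for 0.15 s.
3. the cover is fully shut (within 0.02 rad) and still (value of joint cover below 0.02 rad and velocity of joint cover between -0.05 and 0.05 rad/s), for 0.2 s.
4. the read key is pressed down (value of joint read_key above 0.0035 m and value of joint cover below 0.02 rad), for 0.02 s.
At the end, for the whole second after the job is handed in: cover shut within 0.02 rad, read key and catch back up, the sample cuvette standing in its well within 4 mm (value of joint each of cover, catch below 0.02 rad and value of joint read_key below 0.001 m and distance between sample_cuvette and cell_well below 0.004 m); the robot touches nothing.
It fails at once if the cover bangs: it closes faster than 1.3 rad/s within the last 0.10 rad (value of joint cover below 0.1 rad and velocity of joint cover below -1.3 rad/s).
It fails at once if the read key is pressed before the cover is shut (value of joint read_key above 0.0015 m and value of joint cover above 0.03 rad).
It fails at once if the photometer is handled roughly (over 40 N), or its part-open cover is gripped or forced (over 12 N) (contact force between the fingers and photometer above 40 N or (value of joint cover between 0.03 and 1.16 rad and value of joint catch below 0.02 rad and contact force between the fingers and photometer above 12 N)).
It fails at once if the sample cuvette is lifted, knocked or tipped (distance of sample_cuvette from where it was at the start of the episode above 0.006 m or angle between sample_cuvette's own z axis and vertical above 0.3 rad).
It fails at once if a bystander is moved (distance of any of spare_cuvette, stock_bottle, cup, slips from where it was at the start of the episode above 0.02 m).
It also fails if it takes over 56 s, if anything falls off the work surface, if the arm or the gripper's body presses on something with over 40 N, if the wrist force passes 120 N, or if a joint passes its speed limit or range.

### The arm

A 6-joint arm with a two-finger parallel gripper is mounted at the origin on a cart in front of the work surface, level with it; the furniture and walls round the work are solid. World frame = base frame: x ahead of the robot, y to its left, z up, the work surface at z = 0. Lengths are in m, angles in rad, forces in N, time in s.
With the tool pointing down it reaches from about 0.3 to 0.875 m from the base axis. Payload 6.4 kg.
Tool frame: the origin (TCP) lies on the centre line of the jaws, within the pads' length; the fingertips stand 14 mm ahead of it and the grasp point (between the pads) lies 5 mm behind it; z points along the fingers, y is the line along which they close (so a half turn about z gives the same grasp; the last joint's range is limited). The gripper opens to 88 mm and grips with 3 to 60 N. Pads are 18 mm wide; open, the fingers measure 123 mm over their backs; the gripper's body (75 mm by 187 mm) begins 45 mm behind the grasp point.
Start: joints at [-1.45, 0.181, 1.607, -0, 1.354, -0.206], TCP at [0.185, -0.545, 0.253] pointing down, gripper open.
Joint ranges: [-2.99, 2.99], [-0.89, 2.07], [0.3, 2.58], [-1.14, 4.28], [0, 2.63], [-3.12, 3.12]. Speed limits (rad/s): [2.57, 2.57, 3.01, 3.14, 3.14, 3.14].

### API

Orientations are given as a unit quaternion [w, x, y, z].
In Python, from rig import ctrl gives the robot as it stands.
- The arm moves only by the tool carry_out, never from a script. Its argument "deltas" is a list of rows, each a list of 7 numbers: the shift along the tool's x, y, z normalised to -1 to 1, where 1 is 800 mm, then the turn, a rotation vector about the tool's x, y, z normalised to -1 to 1, where 1 is pi/2 rad, then the gripper's target within -1 to 1 (shut at 1, half-way at 0, fully open at -1). In form: [[tx, ty, tz, wx, wy, wz, gripper], ...]. A call has 1 to 8 rows; each row is the pose to reach, as a shift and turn from the pose commanded when the call began, along the tool's axes at that moment; what a row does not reach only later rows make up. A row lasts 1/8 s, in which the tool goes at most 62.5 mm and 10.7 degrees, less where a joint would pass 70% of its speed; a pose out of reach is approached as far as the arm can. A call with a number of a shift or a turn outside -1 to 1 is refused whole. A call with a gripper value outside its range is refused whole. The fingers move at their own pace and stop on an object; "grip_force" is the grip in N (left out, the last holds). Time passes only in rows, so rows that repeat a pose let the fingers close. It gives the time, the measured TCP pose, the force, the opening and the grip force at its end, in the units of the state.
- ctrl.observe(): the state, without advancing time (a new reading comes with each control period).
- ctrl.camera(name): name is "scene" or "top" or "wrist"; returns the picture (480x640x3 uint8, red, green, blue); there is no depth.
- ctrl.camera_info(name): a dict with "fx", "fy", "cx", "cy" (pixels), "rvec" (rotation vector, rad) and "tvec" (3), from world to camera coordinates, as OpenCV has them. Camera axes: x right, y down, z forward; pixel columns grow to the right and rows downward; lengths in m; the calibration is good to about 2 mm. The wrist camera is an equidistant fisheye: a pixel r from the principal point sees the ray r / f radians off the axis. A picture is of the moment at which its call begins: read the wrist's pose just before it. camera_info takes no time and is no camera call; for the wrist camera it gives the pose at the moment of the call.
- ctrl.finish_job(): hands the job in; it is judged then, once.
The state is a dict: "clock": time; "joints": joint angles; "joint_velocities": joint speeds; "joint_torque": joint torques, N m; "tool_pos": TCP position; "tool_rot": TCP orientation; "wrist_force": force on the tool from outside, world axes, zero at the start; "torque": the same for the moment, N m; "gripper_width": finger opening in m; "grasp_force": force on a finger pad.
Only numpy, scipy, OpenCV 4.12 (cv2) and the standard library are available. Lean on these libraries where they do the work, as an engineer would, in place of code of your own. Each camera call takes 0.05 s, during which the arm holds its last target. There are 200 camera calls.

## Working session

There is one attempt and no reset: what is moved stays moved. The work goes in short steps, Python scripts to look and compute and a tool call to move; the robot and the scene stay as the last step left them, time stands still between calls to the robot, and variables do not carry over. Pictures are saved under pics/ and viewed, at most 10 in all, crops included, and the job is handed in when it is done.

Besides the shell and the picture viewer there is one more tool, called after ">>>" by a JSON object that holds its "method" and its "body". carry_out: Moves the arm, as the interface text tells. Scaled input: -1 to 1 covers 800 mm each way for a shift and pi/2 rad each way for a turn. Its arguments: {"type":"object","properties":{"deltas":{"type":"array","items":{"type":"array","items":{"type":"number"}}},"grip_force":{"type":"number"}},"required":["deltas"]}

```bash
mkdir -p pics; ls
python3 - <<'E'
from rig import ctrl
import cv2
s=ctrl.observe();print(s)
for n in("scene","top"):
    cv2.imwrite(f"pics/{n}0.png",ctrl.camera(n)[:,:,::-1]);print(n,ctrl.camera_info(n))
E
```

```text
pics
{'clock': 0.0, 'joints': array([-1.45030409e+00,  1.81543393e-01,  1.60799564e+00,  2.33192142e-05,
        1.35379655e+00, -2.06308653e-01]), 'joint_velocities': array([-7.70742665e-04,  4.54070484e-05,  3.71917090e-05, -4.91926504e-04,
       -1.00724793e-03, -1.37161138e-03]), 'joint_torque': array([ 1.33019799e-03, -4.33868122e+01, -3.41851187e+01,  7.03215413e-02,
        3.83828860e-02, -1.23585296e-04]), 'tool_pos': array([ 0.18453965, -0.54404661,  0.25181477]), 'tool_rot': array([-8.70171867e-04,  9.86679859e-01,  1.62671745e-01,  4.87549044e-05]), 'wrist_force': array([ 0.57198108,  0.59913006, -0.20211634]), 'torque': array([ 0.01462891, -0.02539089,  0.01584901]), 'grasp_force': 0.0, 'gripper_width': 0.08854967478832305}
scene {'fx': 476.1247977355241, 'fy': 476.1247977355241, 'cx': 319.7790364991303, 'cy': 234.21759143193822, 'rvec': array([ 0.63663662, -2.72181217,  1.02109056]), 'tvec': array([0.46505982, 0.32297891, 0.65631223])}
top {'fx': 442.75486568009165, 'fy': 442.75486568009165, 'cx': 319.60987167590105, 'cy': 245.67500340209733, 'rvec': array([ 2.10209688, -2.12289945,  0.15191594]), 'tvec': array([-0.12053772,  0.60863497,  0.8372571 ])}
```

View pics/scene0.png

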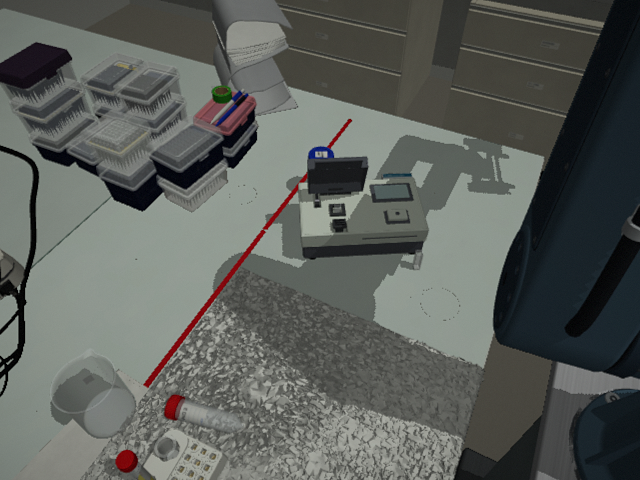

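View pics/top0.png

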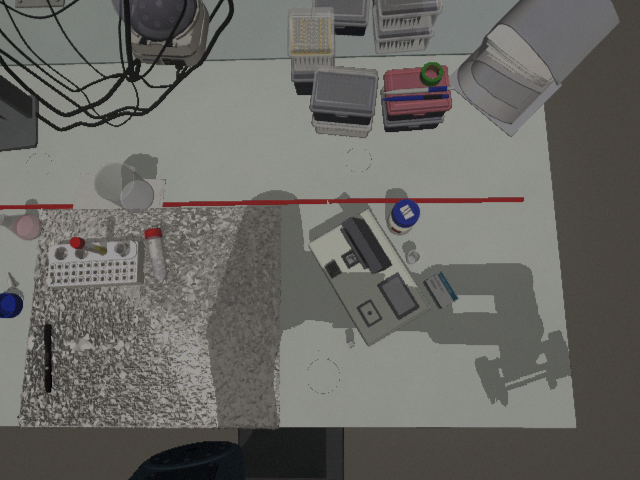

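The scene view shows the open cover at about (338,175), the pad at (339,225) and the key at (397,216). In the top view the pad is near (333,269) and the key near (369,313). I'll enlarge both side by side.

Run:
```python
import cv2,numpy as np
a=cv2.imread("pics/top0.png")[195:355,300:460];b=cv2.imread("pics/scene0.png")[135:275,290:440]
a=cv2.resize(a,(400*1,400),interpolation=cv2.INTER_CUBIC)
cv2.imwrite("pics/c1.png",cv2.resize(cv2.imread("pics/top0.png")[195:355,300:460],(600,600),interpolation=cv2.INTER_CUBIC))
```

```text
(no output)
```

View pics/c1.png

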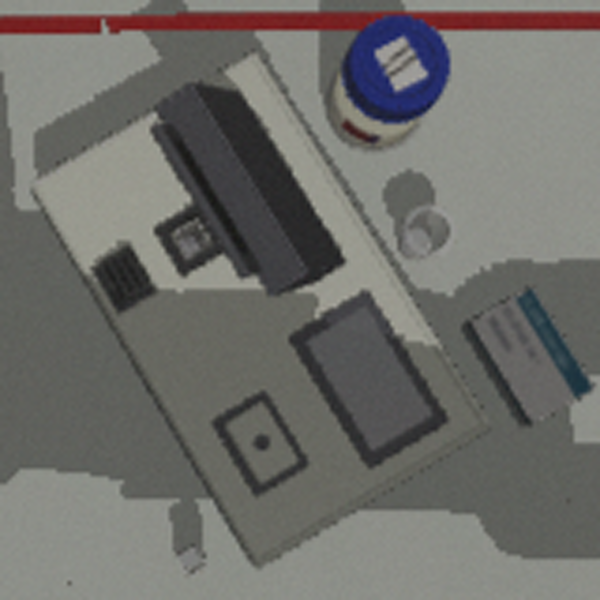

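The crop (3.75x, origin at 300,195) shows the case top corners at FL (35,187), FR (258,566), RR (488,428) and RL (262,48). The pad is at (125,277) and the key at (262,442). Next I fit the pose.

```bash
cat > h.py <<'E'
import numpy as np,cv2
from rig import ctrl
from scipy.optimize import least_squares
from scipy.spatial.transform import Rotation as R
def proj(n,P):
    i=ctrl.camera_info(n);K=np.array([[i['fx'],0,i['cx']],[0,i['fy'],i['cy']],[0,0,1]])
    return cv2.projectPoints(np.array(P,float),i['rvec'],i['tvec'],K,None)[0][:,0]
def world(p,P):
    return R.from_euler('z',p[2]).apply(np.array(P,float))+[p[0],p[1],0]
E
python3 - <<'E'
from h import *
px=np.array([[35,187],[258,566],[488,428],[262,48],[125,277],[262,442]])/3.75+[300,195]-.4
P=np.array([[-52,115,75],[-52,-115,75],[88,-115,75],[88,115,75],[-35,45,87],[-18,-62,85]])/1000
best=min((least_squares(lambda p:(proj("top",world(p,P))-px).ravel(),[.6,0,y]) for y in(-2,-1,0,1,2,3)),key=lambda r:r.cost)
p=best.x;print(p,np.round(best.fun.reshape(-1,2),1))
c=1.22;P2=np.vstack([P,[[.05-.114*np.cos(c),.045,.079+.114*np.sin(c)],[.006,.045,.087]]])
print(np.round(world(p,P2),4));print(np.round(proj("scene",world(p,P2))));np.save("pose.npy",p)
E
```

```text
[ 0.53538416 -0.20550117 -1.05499591] [[-1.5 -1.9]
 [-0.2  1.3]
 [ 2.1  0.3]
 [-0.6  0.1]
 [-0.  -0.3]
 [ 0.1  0.3]]
[[ 0.6098 -0.1035  0.075 ]
 [ 0.4097 -0.217   0.075 ]
 [ 0.4788 -0.3388  0.075 ]
 [ 0.6788 -0.2253  0.075 ]
 [ 0.5573 -0.1529  0.087 ]
 [ 0.4726 -0.2204  0.085 ]
 [ 0.5799 -0.1927  0.1861]
 [ 0.5775 -0.1885  0.087 ]]
[[300. 235.]
 [429. 229.]
 [414. 176.]
 [298. 181.]
 [339. 222.]
 [397. 213.]
 [338. 162.]
 [337. 205.]]
```

```bash
cat >> h.py <<'E'
p=np.load("pose.npy")
def Rt(phi):
    "tool z tilted phi below level, heading case +x; tool y = case +y"
    c,s=np.cos(phi),np.sin(phi)
    z=np.array([c,0,-s]);y=np.array([0,1.,0]);return R.from_euler('z',p[2])*R.from_matrix(np.c_[np.cross(y,z),y,z])
def Rs(s):q=s['tool_rot'];return R.from_quat([q[1],q[2],q[3],q[0]])
def delta(tip_case,Rg):
    s=ctrl.observe();R0=Rs(s);t=world(p,[np.array(tip_case)/1000])[0]-.014*Rg.as_matrix()[:,2]
    d=R0.inv().apply(t-s['tool_pos'])/.8;w=(R0.inv()*Rg).as_rotvec()/(np.pi/2)
    print("delta",np.round(d,4),np.round(w,4),"tcp target",np.round(t,3))
def where():
    s=ctrl.observe();Rg=Rs(s);t=s['tool_pos']+.014*Rg.as_matrix()[:,2]
    print("t",s['clock'],"tip case mm",np.round(1000*R.from_euler('z',-p[2]).apply(t-[p[0],p[1],0]),1),"F",np.round(s['wrist_force'],2),"j",np.round(s['joints'],2))
E
python3 - <<'E'
from h import *
i=ctrl.camera_info("wrist");Rc=R.from_rotvec(i['rvec']);c=-Rc.inv().apply(i['tvec'])
s=ctrl.observe();print("cam in tool",Rs(s).inv().apply(c-s['tool_pos']),Rs(s).inv().apply(Rc.inv().apply([0,0,1])))
delta([-110,45,200],Rt(np.pi/4));where()
E
```

```text
cam in tool [ 0.06687441  0.00072673 -0.13167344] [-2.60689909e-01 -3.04441597e-04  9.65422539e-01]
delta [ 0.5783 -0.4178  0.0533] [-0.4378 -0.3625 -1.0556] tcp target [ 0.515 -0.079  0.21 ]
t 0.1 tip case mm [ 121.5 -472.2  237.9] F [ 1.23  0.2  -0.68] j [-1.45  0.18  1.61 -0.    1.35 -0.21]
```

>>> {"method": "carry_out", "body": {"deltas": [[0.07, -0.05, -0.02, -0.03, -0.02, -0.06, 1], [0.14, -0.1, -0.04, -0.06, -0.05, -0.13, 1], [0.21, -0.15, -0.05, -0.09, -0.07, -0.2, 1], [0.28, -0.2, -0.05, -0.12, -0.1, -0.27, 1], [0.35, -0.25, -0.05, -0.15, -0.12, -0.34, 1], [0.42, -0.3, -0.05, -0.18, -0.14, -0.42, 1], [0.49, -0.35, -0.05, -0.21, -0.17, -0.5, 1], [0.5, -0.36, -0.05, -0.22, -0.18, -0.53, 1]], "grip_force": 20}}

```text
clock: 1.1
tool_pos: [0.4716, -0.1409, 0.2926]
tool_rot: [0.187, 0.812, 0.542, -0.107]
wrist_force: [0.2, -0.5, 0.5]
gripper_width: 0.0101
grasp_force: 0.0
```

```bash
python3 -c "
from h import *
where();delta([-130,45,180],Rt(np.pi/4))"
```

```text
t 1.1 tip case mm [-82.4 -26.2 279.9] F [ 0.24 -0.45  0.45] j [-0.29 -0.09  1.86 -0.43  1.24  0.22]
delta [ 0.1482 -0.019   0.076 ] [-0.2152 -0.1801 -0.5243] tcp target [ 0.506 -0.062  0.19 ]
```

>>> {"method": "carry_out", "body": {"deltas": [[0.03, 0.0, 0.01, -0.03, -0.02, -0.07, 1], [0.06, -0.01, 0.02, -0.06, -0.05, -0.15, 1], [0.09, -0.01, 0.04, -0.1, -0.08, -0.24, 1], [0.12, -0.02, 0.05, -0.13, -0.11, -0.32, 1], [0.14, -0.02, 0.06, -0.17, -0.14, -0.41, 1], [0.148, -0.019, 0.076, -0.2, -0.17, -0.48, 1], [0.148, -0.019, 0.076, -0.215, -0.18, -0.524, 1], [0.148, -0.019, 0.076, -0.215, -0.18, -0.524, 1]]}}

```text
clock: 2.1
tool_pos: [0.5043, -0.0641, 0.1893]
tool_rot: [0.329, 0.467, 0.798, -0.193]
wrist_force: [-0.5, 0.0, -0.5]
gripper_width: 0.0003
grasp_force: 0.0
```

```bash
python3 -c "
from h import *
where();delta([-130,45,180],Rt(np.pi/4));delta([-90,45,130],Rt(np.pi/4))
cv2.imwrite('pics/w1.png',ctrl.camera('wrist')[:,:,::-1])
P=np.array([[-35,45,87],[6,45,87],[-18,-62,85],[-52,115,75]])/1000
i=ctrl.camera_info('wrist');c=R.from_rotvec(i['rvec']).apply(world(p,P))+i['tvec']
r=np.hypot(c[:,0],c[:,1]);th=np.arctan2(r,c[:,2]);print(np.c_[i['cx']+i['fx']*th*c[:,0]/r,i['cy']+i['fy']*th*c[:,1]/r])
"
```

```text
t 2.1 tip case mm [-128.4   42.7  179.4] F [-0.47  0.01 -0.5 ] j [ 0.    0.04  2.11 -0.98  0.83  0.13]
delta [ 0.0009  0.0028 -0.0019] [-0.0021 -0.0015 -0.002 ] tcp target [ 0.506 -0.062  0.19 ]
delta [0.0096 0.0031 0.0776] [-0.0021 -0.0015 -0.002 ] tcp target [ 0.525 -0.096  0.14 ]
[[322.80254556 230.48356039]
 [322.73260802 255.41044807]
 [195.41542797 239.89661929]
 [414.72995591 205.22790154]]
```

View pics/w1.png

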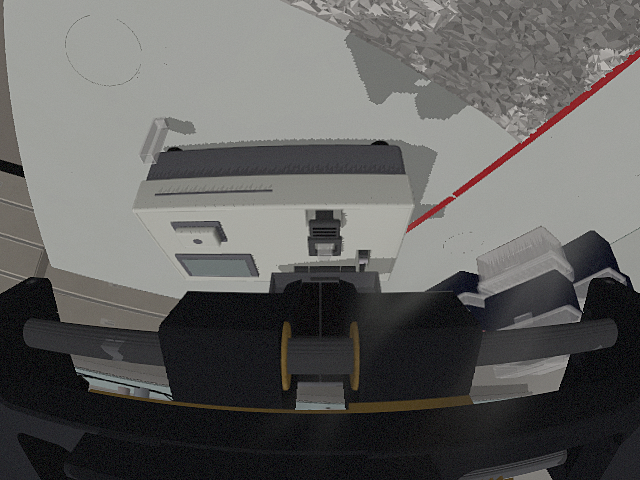

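The wrist view shows the pad at about (323,230), the case corner at (414,206) and the key at (200,236). These match the prediction, so I'll move in above the pad.

```bash
python3 -c "
from h import *
delta([-70,45,135],Rt(np.pi/4));delta([-33,45,103],Rt(np.pi/4))"
```

```text
delta [-0.0116  0.0027  0.0911] [-0.0019 -0.0012 -0.0031] tcp target [ 0.535 -0.114  0.145]
delta [-0.0161  0.0029  0.1521] [-0.0019 -0.0012 -0.0031] tcp target [ 0.553 -0.146  0.113]
```

>>> {"method": "carry_out", "body": {"deltas": [[-0.003, 0.001, 0.025, 0, 0, 0, 1], [-0.006, 0.002, 0.05, 0, 0, 0, 1], [-0.01, 0.003, 0.075, 0, 0, 0, 1], [-0.012, 0.003, 0.095, 0, 0, 0, 1], [-0.013, 0.003, 0.115, 0, 0, 0, 1], [-0.015, 0.003, 0.135, 0, 0, 0, 1], [-0.016, 0.003, 0.152, -0.002, -0.001, -0.003, 1], [-0.016, 0.003, 0.152, -0.002, -0.001, -0.003, 1]]}}

```text
clock: 3.15
tool_pos: [0.5564, -0.1451, 0.1205]
tool_rot: [0.323, 0.467, 0.801, -0.191]
wrist_force: [-1.0, 0.7, -0.4]
gripper_width: 0.0004
grasp_force: 0.0
```

```bash
python3 -c "
from h import *
where();delta([-33,45,103],Rt(np.pi/4));delta([-33,45,86],Rt(np.pi/4))
cv2.imwrite('pics/s2.png',cv2.resize(ctrl.camera('scene')[110:290,260:480,::-1],(733,600),interpolation=cv2.INTER_CUBIC))"
```

```text
t 3.15 tip case mm [-32.5  48.  110.4] F [-0.97  0.7  -0.4 ] j [-0.18  0.26  2.03 -1.14  0.63  0.19]
delta [ 0.0072 -0.0038  0.0062] [-0.0026 -0.0101  0.0004] tcp target [ 0.553 -0.146  0.113]
delta [ 0.022  -0.0037  0.0215] [-0.0026 -0.0101  0.0004] tcp target [ 0.553 -0.146  0.096]
```

View pics/s2.png

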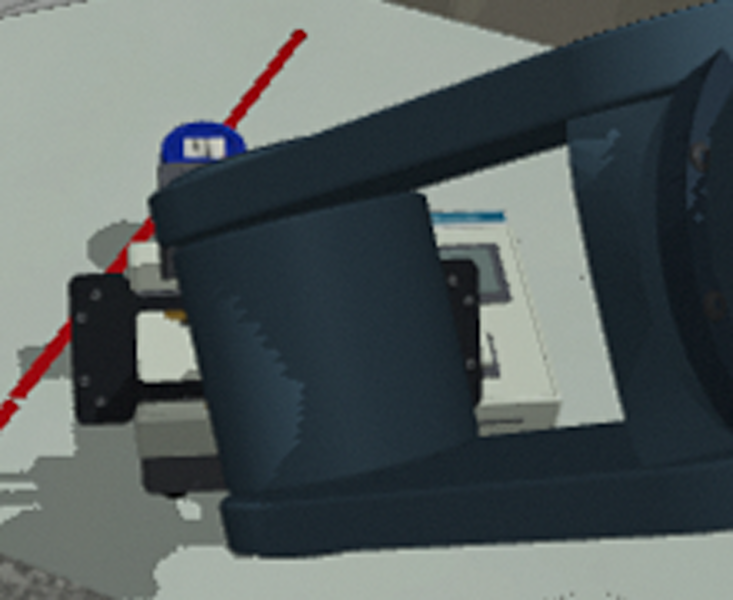

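j4 hits its limit at 45°, so I'll use a slightly steeper tilt of 49°.

```bash
python3 -c "
from h import *
g=Rt(np.radians(49));delta([-35,45,101],g);delta([-35,45,86],g)"
```

```text
delta [ 0.0092 -0.0038  0.0068] [-0.0025  0.0343  0.0004] tcp target [ 0.553 -0.145  0.112]
delta [ 0.0223 -0.0038  0.0203] [-0.0025  0.0343  0.0004] tcp target [ 0.553 -0.145  0.097]
```

>>> {"method": "carry_out", "body": {"deltas": [[0.002, -0.003, 0.0, -0.002, 0.02, 0, 1], [0.004, -0.004, 0.002, -0.002, 0.034, 0, 1], [0.004, -0.004, 0.002, -0.002, 0.034, 0, 1]]}}

```text
clock: 3.58
tool_pos: [0.5528, -0.1447, 0.1178]
tool_rot: [0.303, 0.471, 0.809, -0.177]
wrist_force: [-0.4, 0.2, 0.2]
gripper_width: 0.0003
grasp_force: 0.0
```

```bash
python3 -c "
from h import *
where();
g=Rt(np.radians(49));delta([-35,45,101],g);delta([-35,45,86],g)"
```

```text
t 3.575 tip case mm [-35.1  45.1 107.2] F [-0.38  0.15  0.24] j [-0.21  0.24  2.03 -1.03  0.61  0.07]
delta [ 0.005  -0.0001  0.0059] [0.0001 0.0008 0.0003] tcp target [ 0.553 -0.145  0.112]
delta [ 0.0174 -0.0001  0.0201] [0.0001 0.0008 0.0003] tcp target [ 0.553 -0.145  0.097]
```

>>> {"method": "carry_out", "body": {"deltas": [[0.004, 0, 0.0045, 0, 0, 0, 1], [0.008, 0, 0.009, 0, 0, 0, 1], [0.011, 0, 0.0125, 0, 0, 0, 1], [0.014, 0, 0.016, 0, 0, 0, 1], [0.0174, 0, 0.02, 0, 0, 0, 1], [0.0174, 0, 0.02, 0, 0, 0, 1]]}}

```text
clock: 4.32
tool_pos: [0.5527, -0.1447, 0.0958]
tool_rot: [0.303, 0.471, 0.81, -0.177]
wrist_force: [-1.2, 3.3, 3.6]
gripper_width: 0.0002
grasp_force: 2.0
```

```bash
python3 -c "
from h import *
where()
cv2.imwrite('pics/w3.png',ctrl.camera('wrist')[:,:,::-1])"
```

```text
t 4.325 tip case mm [-35.2  45.   85.2] F [-1.21  3.33  3.63] j [-0.21  0.29  2.04 -1.09  0.59  0.15]
```

View pics/w3.png

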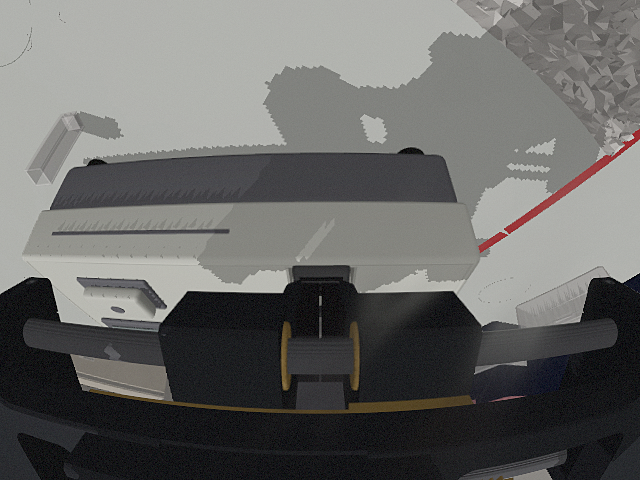

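The wrist view shows the tip on the pad near (320,275). The forward push of about 3.5 N suggests the cover already rests on the hand. I'll hold, then check from above.

>>> {"method": "carry_out", "body": {"deltas": [[0, 0, 0, 0, 0, 0, 1], [0, 0, 0, 0, 0, 0, 1], [0, 0, 0, 0, 0, 0, 1], [0, 0, 0, 0, 0, 0, 1]]}}

```text
clock: 4.88
tool_pos: [0.5527, -0.1449, 0.0961]
tool_rot: [0.303, 0.471, 0.809, -0.177]
wrist_force: [0.0, 2.3, 3.7]
gripper_width: 0.0003
grasp_force: 1.9
```

```bash
python3 -c "
from h import *
where()
a=ctrl.camera('top')[195:315,300:420,::-1]
cv2.imwrite('pics/t4.png',cv2.resize(a,(600,600),interpolation=cv2.INTER_CUBIC))
for c in(.3,.45,.6,.73,.9,1.22):
  print(c,[list(np.round((q-[300,195])*5)) for q in proj('top',world(p,np.array([[50-127*np.cos(c)-3*np.sin(c),y,79+127*np.sin(c)-3*np.cos(c)] for y in(5,85)])/1000))])
"
```

```text
t 4.875 tip case mm [-35.   44.9  85.5] F [0.   2.32 3.71] j [-0.21  0.29  2.04 -1.09  0.59  0.15]
0.3 [[np.float64(131.0), np.float64(501.0)], [np.float64(24.0), np.float64(314.0)]]
0.45 [[np.float64(146.0), np.float64(488.0)], [np.float64(36.0), np.float64(298.0)]]
0.6 [[np.float64(168.0), np.float64(472.0)], [np.float64(55.0), np.float64(278.0)]]
0.73 [[np.float64(193.0), np.float64(454.0)], [np.float64(77.0), np.float64(258.0)]]
0.9 [[np.float64(232.0), np.float64(428.0)], [np.float64(114.0), np.float64(228.0)]]
1.22 [[np.float64(324.0), np.float64(369.0)], [np.float64(202.0), np.float64(165.0)]]
```

View pics/t4.png

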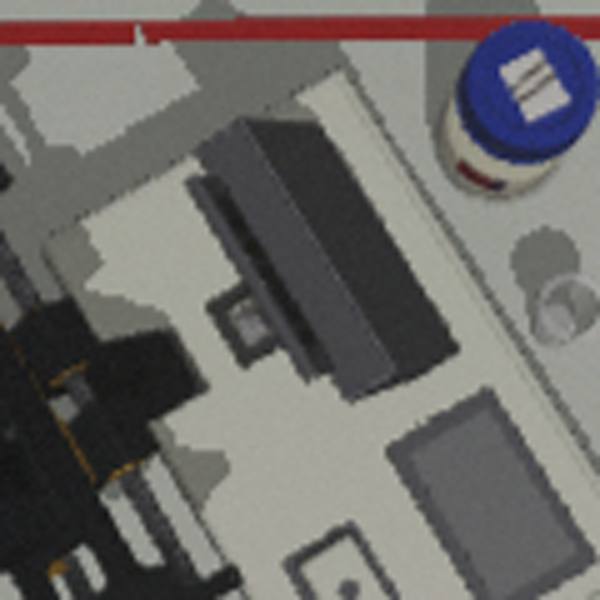

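The top view shows the cover still held open, with its lip running from (195,180) to (312,380). The catch hasn't let go, so I'll press a few mm deeper.

>>> {"method": "carry_out", "body": {"deltas": [[0.0012, 0, 0.0014, 0, 0, 0, 1], [0.0024, 0, 0.0028, 0, 0, 0, 1], [0.0035, 0, 0.004, 0, 0, 0, 1], [0.0035, 0, 0.004, 0, 0, 0, 1], [0.0035, 0, 0.004, 0, 0, 0, 1]]}}

```text
clock: 5.55
tool_pos: [0.5527, -0.1446, 0.0925]
tool_rot: [0.303, 0.471, 0.809, -0.177]
wrist_force: [-7.4, 9.5, 14.4]
gripper_width: 0.0006
grasp_force: 7.7
```

```bash
cat > ang.py <<'E'
from h import *
where()
# crude cover angle: difference from the reference picture along the lip-tip track
a=ctrl.camera('top');cv2.imwrite('pics/t_last.png',a[:,:,::-1])
ref=cv2.imread('pics/top0.png')[:,:,::-1]
for c in np.arange(0,1.3,.1):
  q=proj('top',world(p,np.array([[50-90*np.cos(c)-25*np.sin(c),y,79+90*np.sin(c)+19*np.cos(c)] for y in(0,90)])/1000))
  print(round(c,1),[a[int(v),int(u)].tolist() for u,v in np.round(q)],[ref[int(v),int(u)].tolist() for u,v in np.round(q)])
E
python3 ang.py
```

```text
t 5.55 tip case mm [-35.2  45.1  82. ] F [-7.43  9.53 14.44] j [-0.2   0.29  2.04 -1.1   0.59  0.16]
0.0 [[115, 116, 108], [59, 59, 62]] [[102, 102, 96], [154, 154, 145]]
0.1 [[111, 112, 104], [57, 56, 61]] [[102, 103, 95], [151, 154, 143]]
0.2 [[113, 114, 106], [56, 56, 59]] [[104, 106, 99], [150, 152, 142]]
0.3 [[114, 114, 105], [62, 63, 63]] [[102, 103, 97], [153, 153, 144]]
0.4 [[112, 113, 104], [75, 75, 71]] [[103, 103, 97], [151, 151, 142]]
0.5 [[113, 115, 107], [109, 110, 102]] [[101, 102, 94], [152, 154, 143]]
0.6 [[113, 113, 106], [159, 160, 148]] [[102, 103, 95], [153, 154, 143]]
0.7 [[167, 166, 157], [117, 116, 107]] [[103, 103, 97], [154, 156, 144]]
0.8 [[110, 108, 105], [66, 66, 68]] [[103, 104, 96], [152, 151, 142]]
0.9 [[57, 54, 58], [54, 51, 56]] [[103, 102, 94], [151, 151, 142]]
1.0 [[53, 52, 54], [53, 53, 54]] [[102, 105, 96], [153, 152, 143]]
1.1 [[61, 61, 62], [62, 60, 62]] [[102, 103, 97], [151, 154, 142]]
1.2 [[59, 60, 63], [57, 57, 60]] [[105, 106, 97], [152, 151, 142]]
```

```bash
python3 -c "
import cv2
a=cv2.imread('pics/t_last.png')[195:315,300:420]
cv2.imwrite('pics/t5.png',cv2.resize(a,(600,600),interpolation=cv2.INTER_CUBIC))"
```

```text
(no output)
```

View pics/t5.png

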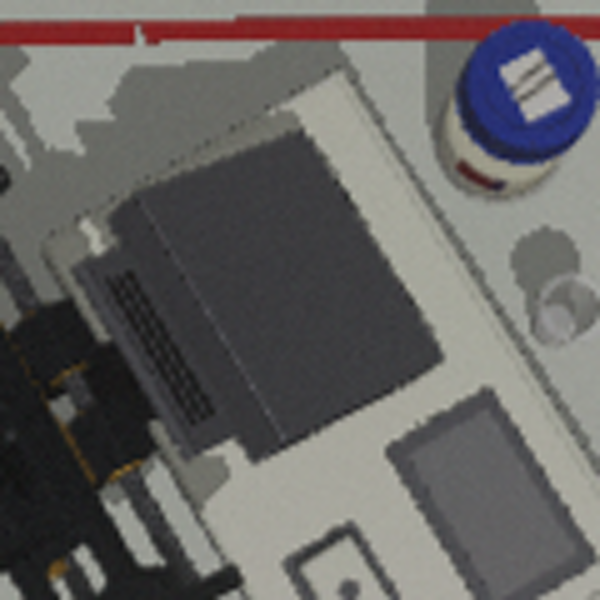

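The cover has been caught. Its lip front edge runs from (75,262) to (190,450), which matches about 0.73 rad, so it is probably on the gripper's upper edge. I'll ease up with the pad still partly pressed so that it settles on the finger.

>>> {"method": "carry_out", "body": {"deltas": [[-0.0012, 0, -0.0014, 0, 0, 0, 1], [-0.0022, 0, -0.0026, 0, 0, 0, 1], [-0.003, 0, -0.0035, 0, 0, 0, 1], [-0.002, 0, -0.0043, 0, 0, 0, 1], [-0.0011, 0, -0.0051, 0, 0, 0, 1], [-0.0011, 0, -0.0051, 0, 0, 0, 1], [-0.0011, 0, -0.0051, 0, 0, 0, 1]]}}

```text
clock: 6.48
tool_pos: [0.5514, -0.1432, 0.0953]
tool_rot: [0.302, 0.471, 0.809, -0.177]
wrist_force: [-0.1, -0.8, 0.9]
gripper_width: 0.0004
grasp_force: 1.5
```

```bash
python3 -c "
from h import *
where()
a=ctrl.camera('top')[195:315,300:420,::-1]
cv2.imwrite('pics/t6.png',cv2.resize(a,(600,600),interpolation=cv2.INTER_CUBIC))"
```

```text
t 6.475 tip case mm [-37.1  44.7  84.7] F [-0.08 -0.82  0.85] j [-0.2   0.29  2.04 -1.09  0.59  0.15]
```

View pics/t6.png

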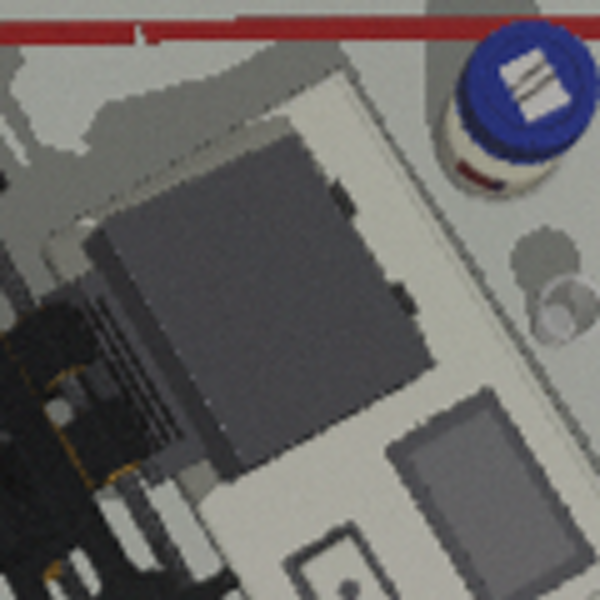

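The cover has settled on the finger at about 0.55 rad. I'll draw forward off the pad so that the lip rides slowly down the finger.

>>> {"method": "carry_out", "body": {"deltas": [[-0.0007, 0, -0.0027, 0, 0, 0, 1], [-0.0004, 0, -0.0062, 0, 0, 0, 1], [-0.0002, 0, -0.0098, 0, 0, 0, 1], [0.0018, 0, -0.0132, 0, 0, 0, 1], [0.0046, 0, -0.0156, 0, 0, 0, 1], [0.0075, 0, -0.0181, 0, 0, 0, 1], [0.0103, 0, -0.0205, 0, 0, 0, 1], [0.0131, 0, -0.023, 0, 0, 0, 1]]}}

```text
clock: 7.52
tool_pos: [0.5416, -0.1255, 0.1023]
tool_rot: [0.302, 0.471, 0.809, -0.177]
wrist_force: [-0.4, 0.9, -1.7]
gripper_width: 0.0005
grasp_force: 0.4
```

```bash
python3 -c "
from h import *
where();delta([-74,45,91],Rt(np.radians(49)))"
```

```text
t 7.525 tip case mm [-57.3  44.8  91.7] F [-0.4   0.89 -1.66] j [-0.17  0.25  2.06 -1.07  0.62  0.16]
delta [ 0.0163  0.0002 -0.013 ] [-0.0004  0.0002  0.0006] tcp target [ 0.534 -0.111  0.102]
```

>>> {"method": "carry_out", "body": {"deltas": [[0.0023, 0, -0.002, 0, 0, 0, 1], [0.0046, 0, -0.004, 0, 0, 0, 1], [0.007, 0, -0.0058, 0, 0, 0, 1], [0.0093, 0, -0.0076, 0, 0, 0, 1], [0.0116, 0, -0.0095, 0, 0, 0, 1], [0.014, 0, -0.0113, 0, 0, 0, 1], [0.0163, 0, -0.013, 0, 0, 0, 1], [0.0163, 0, -0.013, 0, 0, 0, 1]]}}

```text
clock: 8.52
tool_pos: [0.5334, -0.111, 0.1016]
tool_rot: [0.302, 0.471, 0.81, -0.177]
wrist_force: [-0.5, 1.9, -1.0]
gripper_width: 0.0003
grasp_force: 0.9
```

```bash
python3 -c "
from h import *
where();delta([-74,45,55],Rt(np.radians(49)))"
```

```text
t 8.525 tip case mm [-74.   44.9  91. ] F [-0.46  1.92 -1.  ] j [-0.14  0.24  2.07 -1.07  0.64  0.19]
delta [0.0295 0.0002 0.034 ] [-0.0002  0.0001  0.0007] tcp target [ 0.534 -0.111  0.066]
```

>>> {"method": "carry_out", "body": {"deltas": [[0.0018, 0, 0.0021, 0, 0, 0, 1], [0.0037, 0, 0.0042, 0, 0, 0, 1], [0.0055, 0, 0.0064, 0, 0, 0, 1], [0.0074, 0, 0.0085, 0, 0, 0, 1], [0.0092, 0, 0.0106, 0, 0, 0, 1], [0.011, 0, 0.0127, 0, 0, 0, 1], [0.0129, 0, 0.0149, 0, 0, 0, 1], [0.0147, 0, 0.017, 0, 0, 0, 1]]}}

```text
clock: 9.52
tool_pos: [0.5333, -0.111, 0.0832]
tool_rot: [0.302, 0.471, 0.81, -0.177]
wrist_force: [-3.4, 5.3, -0.1]
gripper_width: 0.0004
grasp_force: 2.9
```

```bash
python3 -c "
from h import *
where();delta([-76,45,54],Rt(np.radians(50)))"
```

```text
t 9.525 tip case mm [-74.1  44.8  72.7] F [-3.45  5.28 -0.15] j [-0.14  0.29  2.07 -1.13  0.62  0.25]
delta [0.0168 0.0003 0.0161] [-0.0003  0.0109  0.0007] tcp target [ 0.533 -0.109  0.065]
```

Friction at the lip is building a forward push of about 6 N, and j4 is near its limit. I'll ease forward with a slightly steeper tilt before descending further.

>>> {"method": "carry_out", "body": {"deltas": [[0.0009, 0, -0.0008, 0, 0.005, 0, 1], [0.0019, 0, -0.0016, 0, 0.01, 0, 1], [0.0028, 0, -0.0025, 0, 0.015, 0, 1], [0.0028, 0, -0.0025, 0, 0.015, 0, 1]]}}

```text
clock: 10.02
tool_pos: [0.5323, -0.1089, 0.0841]
tool_rot: [0.293, 0.473, 0.813, -0.171]
wrist_force: [-0.5, 0.7, -1.5]
gripper_width: 0.0006
grasp_force: 0.5
```

```bash
python3 -c "
from h import *
where()"
```

```text
t 10.025 tip case mm [-76.6  44.9  73.3] F [-0.47  0.66 -1.45] j [-0.14  0.28  2.07 -1.07  0.61  0.2 ]
```

>>> {"method": "carry_out", "body": {"deltas": [[0.0017, 0, 0.001, 0, 0.002, 0, 1], [0.0034, 0, 0.0021, 0, 0.004, 0, 1], [0.005, 0, 0.0031, 0, 0.006, 0, 1], [0.0067, 0, 0.0042, 0, 0.008, 0, 1], [0.0084, 0, 0.0052, 0, 0.01, 0, 1], [0.0101, 0, 0.0063, 0, 0.012, 0, 1], [0.0112, 0, 0.0077, 0, 0.014, 0, 1], [0.0124, 0, 0.0092, 0, 0.016, 0, 1]]}}

```text
clock: 11.02
tool_pos: [0.5308, -0.1062, 0.0719]
tool_rot: [0.283, 0.475, 0.817, -0.165]
wrist_force: [-0.4, 0.3, -0.0]
gripper_width: 0.0007
grasp_force: 0.0
```

```bash
python3 -c "
from h import *
where()"
```

```text
t 11.025 tip case mm [-80.   45.   60.9] F [-0.42  0.31 -0.  ] j [-0.15  0.3   2.07 -1.05  0.6   0.18]
```

The finger is out of contact. Next I retreat to the front and up.

```bash
python3 -c "
from h import *
g=Rt(np.radians(60))
delta([-115,45,66],Rt(np.radians(52)));delta([-120,20,140],g);delta([-70,-62,140],Rt(np.radians(70)))"
```

```text
delta [ 0.0303  0.     -0.0321] [-0.0002  0.0027  0.0005] tcp target [ 0.514 -0.076  0.077]
delta [-0.0244 -0.0313 -0.1085] [-0.0002  0.0916  0.0005] tcp target [ 0.49  -0.085  0.152]
delta [-0.0764 -0.1338 -0.069 ] [-0.0003  0.2027  0.0004] tcp target [ 0.445 -0.171  0.153]
```

>>> {"method": "carry_out", "body": {"deltas": [[0.01, 0, -0.01, 0, 0, 0, 1], [0.02, 0, -0.021, 0, 0, 0, 1], [0.03, 0, -0.032, 0, 0.003, 0, 1], [0.015, -0.01, -0.055, 0, 0.03, 0, 1], [-0.005, -0.02, -0.08, 0, 0.06, 0, 1], [-0.024, -0.031, -0.108, 0, 0.09, 0, 1], [-0.05, -0.08, -0.09, 0, 0.15, 0, 1], [-0.076, -0.134, -0.069, 0, 0.203, 0, 1]]}}

```text
clock: 12.02
tool_pos: [0.4454, -0.1687, 0.1541]
tool_rot: [0.151, 0.494, 0.852, -0.087]
wrist_force: [1.0, -1.1, -1.4]
gripper_width: 0.0007
grasp_force: 0.0
```

```bash
python3 -c "
from h import *
where();delta([-14,-62,105],Rt(np.radians(70)))
a=ctrl.camera('top')[195:345,290:440,::-1]
cv2.imwrite('pics/t7.png',cv2.resize(a,(600,600),interpolation=cv2.INTER_CUBIC))"
```

```text
t 12.025 tip case mm [-71.6 -60.1 140.9] F [ 1.   -1.07 -1.41] j [-0.5  -0.07  2.13 -0.25  0.8  -0.87]
delta [-0.0522 -0.0027  0.0669] [0.0015 0.0009 0.0025] tcp target [ 0.472 -0.22   0.118]
```

View pics/t7.png

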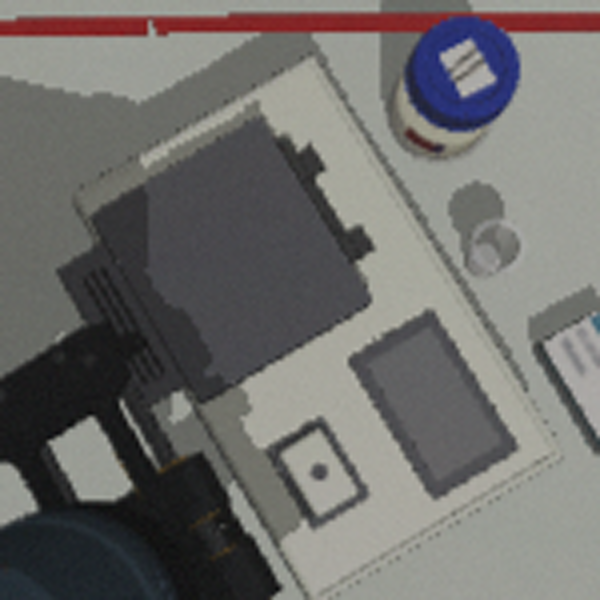

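The cover is shut with its lip overhanging the front, and the key is visible at (318,470). I'll move above the key.

>>> {"method": "carry_out", "body": {"deltas": [[-0.013, -0.001, 0.017, 0, 0, 0, 1], [-0.026, -0.002, 0.034, 0, 0, 0, 1], [-0.039, -0.002, 0.05, 0, 0, 0, 1], [-0.052, -0.003, 0.067, 0.001, 0.001, 0.002, 1], [-0.052, -0.003, 0.067, 0.001, 0.001, 0.002, 1]]}}

```text
clock: 12.7
tool_pos: [0.471, -0.2201, 0.1162]
tool_rot: [0.149, 0.497, 0.85, -0.089]
wrist_force: [-1.2, 1.1, -0.7]
gripper_width: 0.0003
grasp_force: 0.0
```

```bash
python3 -c "
from h import *
where();delta([-14,-62,82],Rt(np.radians(70)))"
```

```text
t 12.7 tip case mm [-14.3 -63.2 103. ] F [-1.24  1.07 -0.66] j [-0.57  0.1   2.05 -0.26  0.7  -0.91]
delta [0.0086 0.0016 0.0248] [-0.0024 -0.0005 -0.0016] tcp target [ 0.472 -0.22   0.095]
```

>>> {"method": "carry_out", "body": {"deltas": [[0.002, 0.001, 0.006, 0, 0, 0, 1], [0.004, 0.001, 0.012, 0, 0, 0, 1], [0.006, 0.001, 0.017, 0, 0, 0, 1], [0.0075, 0.001, 0.021, 0, 0, 0, 1], [0.0086, 0.001, 0.0248, 0, 0, 0, 1], [0.0086, 0.001, 0.0248, 0, 0, 0, 1]]}}

```text
clock: 13.45
tool_pos: [0.4721, -0.2203, 0.0962]
tool_rot: [0.15, 0.497, 0.85, -0.089]
wrist_force: [-3.1, 5.1, 9.0]
gripper_width: 0.0004
grasp_force: 4.5
```

```bash
python3 -c "
from h import *
where()"
```

```text
t 13.45 tip case mm [-13.5 -62.4  83.1] F [-3.08  5.06  8.99] j [-0.57  0.14  2.06 -0.27  0.65 -0.89]
```

Force is 9 N with the contact edge at z ≈ 80 mm, so the key is bottomed. I'll release it and back away.

>>> {"method": "carry_out", "body": {"deltas": [[-0.003, 0, -0.008, 0, 0, 0, 1], [-0.012, 0, -0.035, 0, 0, 0, 1], [-0.025, 0, -0.07, 0, 0, 0, 1], [-0.04, 0, -0.11, 0, 0, 0, 1], [-0.04, 0, -0.11, 0, 0, 0, 1], [-0.04, 0, -0.11, 0, 0, 0, 1]]}}

```text
clock: 14.2
tool_pos: [0.4717, -0.2201, 0.1886]
tool_rot: [0.149, 0.497, 0.85, -0.089]
wrist_force: [0.8, 0.1, -0.4]
gripper_width: 0.0005
grasp_force: 0.0
```

```bash
python3 -c "
from h import *
where();print(ctrl.finish_job())"
```

```text
t 14.2 tip case mm [-14.  -62.7 175.4] F [ 0.82  0.13 -0.41] j [-0.57 -0.03  2.01 -0.22  0.86 -0.97]
the job is handed in; nothing more can be done
None
```

I released the cover onto the hand (caught first probably by the gripper's edge, then by the finger), lowered it shut, pressed the read key fully and let go, and handed the job in at 14.2 s; no verdict was returned.

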